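# Load the tube rack and index the shuttle under the eight-nozzle filling head

### The job

Set the long narrow rack of eight tubes down (do not drop it) upright into the rectangular nest of the filling station's shuttle while the shuttle stands locked at its middle hole, and let go of it. Then pull up the shuttle's spring plunger knob, slide the shuttle one hole along to bring the rack under the head with eight nozzles (not the single-nozzle head), and let the plunger snap fully down into that hole. Do not tip the rack over, and leave the other things on the bench where they are.

Things in the scene. Friction and masses are not known exactly. Their poses are not given: they have to be found in the camera images.
- rack_center (a point): Centre of the block of the loose long narrow blue tube rack: a block 120 mm long (its x) x 44 mm wide (its y) x 45 mm high, with eight white tube caps in one row standing 12 mm above it (57 mm in all); about 150 g. The point is 22.5 mm above its underside. It stands upright on the bench left or right of the station. Either end may go to the front.
- rack: The same rack; origin at the centre of its underside, x along its length. For its pose use rack_center.
- station: Fixed aluminium rail plate of the filling station, on the bench, 240 (x) x 340 (y) x 20 mm high; the origin is on the bench, the plate's edges lie at x = -140 and +100 mm, y = -170 and +170 mm of it. Its y axis is the direction in which the shuttle slides; its -x side faces the robot. Three index holes lie along its front at x = -115 mm, y = -110, 0 and +110 mm.
- nest (a point): Centre of the floor of the shuttle's nest, 34 mm above the bench; axes parallel to the station's. The nest is an open rectangle 128 mm (x) by 52 mm (y) inside, with walls 10 mm high and 5 mm thick: the rack fits in with 4 mm to spare on each side, its length along x. The nest slides with the shuttle.
- shuttle (a joint): Position of the shuttle along the station's +y in m: 0 at the start, in the middle hole; the other two holes are at -0.110 and +0.110; end stops at -0.113 and +0.113. Slides with about 1.2 N of friction when the plunger is pulled, and is locked otherwise.
- knob (a point): Centre of the black upright cylindrical plunger knob, 32 mm in diameter and 30 mm tall, on the shuttle's front tongue, 145 mm in -x of the nest centre; it slides with the shuttle and rises when pulled. At rest its centre is 91 mm and its top 106 mm above the bench; below it is a steel housing 26 mm in diameter whose top is 64 mm above the bench. May be pinched from above at any yaw.
- plunger (a joint): How far the plunger is pulled straight up, in m: 0 fully down in a hole, 0.018 at its stop. The pin (12 mm, round-ended) reaches 12 mm into the 15 mm hole and so is clear when pulled more than 12 mm (0.012). The spring takes 5 N to start and about 9.5 N at the stop. Released between holes it rests on the plate at about 0.012; let go within about 3 mm of a hole it centres itself and drops in.
- head8_nozzles (a point): The fixed eight-nozzle filling head: a grey bar 130 mm long (station x) and 34 mm wide with eight thin nozzles in a row below, on a post at its far side. The point lies midway along the row of nozzle tips, 112 mm above the bench; the bar is 128 to 170 mm above the bench. It stands over the nest's place at one of the two outer holes (station y = +110 or -110 mm, x = +30 mm).
- head1_nozzle (a point): The fixed single-nozzle filling head: a grey upright cylinder 48 mm in diameter, 130 to 180 mm above the bench, with one thick nozzle, on a like post, over the nest's place at the other outer hole. The point is its nozzle tip, 112 mm above the bench. Not the one wanted.
- square_rack: Loose square blue rack, 70 x 70 x 45 mm with nine tube caps, on the other side of the station from the eight-tube rack; leave alone. Origin at the centre of its underside, like the following.
- tip_box: Box of pipette tips, 120 x 85 x 60 mm, yellow top; leave alone.
- bottle: Bottle, 66 mm in diameter, 150 mm tall; leave alone.
- jar: Jar, 70 mm in diameter, 90 mm tall; leave alone.
- pipette: Pipette lying on the bench, 240 mm long, 27 mm thick; leave alone.
- tray_lid: Clear shallow lid, 130 x 90 x 18 mm; leave alone.
- foam_block: White foam block, 130 x 90 x 28 mm; leave alone.

How it is judged:
On the way, in this order (a step that is already met when the one before it is completed fails the run):
1. The eight-tube rack stands in the nest, let go, with the shuttle at its middle hole (x of rack_center in the frame of nest between -0.007 and 0.007 m and y of rack_center in the frame of nest between -0.007 and 0.007 m and z of rack_center in the frame of nest between 0.0185 and 0.0265 m and angle between rack_center's own z axis and vertical below 0.07 rad and value of joint shuttle between -0.005 and 0.005 m and contact force between rack and the fingers below 0.3 N), for 0.2 s.
2. The plunger is pulled clear of the hole (value of joint plunger above 0.011 m), for 0.02 s.
At the end, for the whole second after the job is handed in: The shuttle is locked at the outer hole under the eight-nozzle head (within 4 mm of the hole), the plunger is down (within 3 mm), the rack stands upright on the floor of the nest (within 7 mm of its centre, 4 mm in height, 4 degrees of tilt) and all is at rest (x of rack_center in the frame of nest between -0.007 and 0.007 m and y of rack_center in the frame of nest between -0.007 and 0.007 m and z of rack_center in the frame of nest between 0.0185 and 0.0265 m and angle between rack_center's own z axis and vertical below 0.07 rad and ((y of head8_nozzles in the frame of station above 0 m and value of joint shuttle between 0.106 and 0.114 m) or (y of head8_nozzles in the frame of station below 0 m and value of joint shuttle between -0.114 and -0.106 m)) and value of joint plunger below 0.003 m and velocity of joint shuttle between -0.01 and 0.01 m/s and linear speed of rack below 0.02 m/s); the robot touches nothing.
It fails at once if The rack is tipped over (more than 35 degrees) (angle between rack_center's own z axis and vertical above 0.6 rad).
It fails at once if The rack is dropped into the nest (faster than 0.6 m/s just above it) (horizontal distance between rack_center and nest below 0.03 m and z of rack_center in the frame of nest below 0.05 m and linear speed of rack above 0.6 m/s).
It fails at once if Another thing on the bench is moved more than 40 mm (distance of any of square_rack, tip_box, bottle, jar, pipette, tray_lid, foam_block from where it was at the start of the episode above 0.04 m).
It also fails if it takes over 58 s, if anything falls off the work surface, if the arm or the gripper's body presses on something with over 40 N, if the wrist force passes 120 N, or if a joint passes its speed limit or range.

### The arm

A 7-joint arm with a two-finger parallel gripper is mounted at the origin on the work surface. World frame = base frame: x ahead of the robot, y to its left, z up, the work surface at z = 0. Lengths are in m, angles in rad, forces in N, time in s.
With the tool pointing down it reaches from about 0.4 to 0.925 m from the base axis. Payload 5.6 kg.
Tool frame: the origin (TCP) lies midway between the tips of the shut fingers; the grasp point (between the pads) lies 19 mm behind it (hold_point_z is the z of the grasp point in the tool frame, in m); z points along the fingers, y is the line along which they close (so a half turn about z gives the same grasp; the last joint's range is limited). The gripper opens to 85 mm and grips with 20 to 120 N. Pads are 22 mm wide; open, the fingers measure 114 mm over their backs; the gripper's body (76 mm by 85 mm) begins 54 mm behind the grasp point. The pads swing forward as they close: fully open they stand 13 mm farther back than shut.
Start: joints at [1.258, 0.468, -0.012, 1.603, 0.006, 1.071, -0.056], TCP at [0.173, -0.627, 0.231] pointing down, gripper open.
Joint ranges: [-2.53, 2.53], [-0.31, 2.02], [-1.57, 1.55], [0.28, 2.44], [-1.29, 4.43], [0.15, 1.84], [-2.92, 2.92]. Speed limits (rad/s): [2.57, 2.57, 3.14, 3.14, 3.14, 3.14, 3.14].

### API

Orientations are given as [roll, pitch, yaw] about the fixed x, y, z axes, in that order (R = Rz(yaw) Ry(pitch) Rx(roll)).
In Python, from bench import observe, capture, camera_params, finish_job, look_for, hold_point_z gives the robot as it stands.
- The arm moves only by the tool apply_moves, never from a script. Its argument "steps" is a list of rows, each an object with "translation": the shift along the world's x, y, z in cm, a list of three; "turn": the turn about the world's z in units of 8 degrees (1.0 is 8 degrees); "claw": the closure, from -1 (fully open) to 1 (shut). A call has 1 to 20 rows; each row is the pose to reach, as a shift and turn from the pose commanded when the call began; what a row does not reach only later rows make up. A row lasts 1/10 s, in which the tool goes at most 50 mm and 8.59 degrees, less where a joint would pass 70% of its speed; a pose out of reach is approached as far as the arm can. A call with a gripper value outside its range is refused whole. The fingers move at their own pace and stop on an object; the grip force is fixed at half the most. Time passes only in rows, so rows that repeat a pose let the fingers close. It gives the time, the measured TCP pose, the force, the opening and the grip force at its end, in the units of the state.
- observe(): the state, without advancing time (a new reading comes with each control period).
- capture(name): name is "side" or "top"; returns (picture, depth): 384x512x3 uint8, red, green, blue; 384x512 float32, m along the optical axis (not along the pixel's ray), 0 where there is no reading.
- camera_params(name): a dict with "mtx" (3x3 intrinsics, pixels), "world_from_camera" (4x4, takes a point from camera to world coordinates). Camera axes: x right, y down, z forward; pixel columns grow to the right and rows downward; lengths in m; the calibration is good to about 2 mm. A picture is of the moment at which its call begins. camera_params takes no time and is no camera call.
- finish_job(): hands the job in; it is judged then, once.
Trained networks look in the newest picture that a camera, given by its name, has taken for a name from the list of things; names that differ only in an ending like _2 or _b are one class to them, and where a whole thing is asked for, a point or a joint stands for the part that bears it (a point fixed in the world has none). Each returns a list of dicts, best first, with "conf" (0 to 1); they miss things now and then, are a little off and sometimes report something else, mostly with a low value. They report only what shows in the picture. A call takes as long as a camera call.
- look_for(camera, target): "point" ([x, y, z] in m, in world coordinates, good to about 4 mm: the middle of the surface that is visible of it).
The state is a dict: "time": time; "qpos": joint angles; "joint_velocities": joint speeds; "joint_efforts": joint torques, N m; "ee_pos": TCP position; "tcp_rot": TCP orientation; "ft_force": force on the tool from outside, world axes, zero at the start; "wrist_torque": the same for the moment, N m; "grip_width": finger opening in m; "grip_force": force on a finger pad.
Only numpy, scipy, OpenCV 4.12 (cv2) and the standard library are available. Lean on these libraries where they do the work, as an engineer would, in place of code of your own. Each camera call takes 0.05 s, during which the arm holds its last target. There are 200 camera calls.

## Working session

There is one attempt and no reset: what is moved stays moved. The work goes in short steps, Python scripts to look and compute and a tool call to move; the robot and the scene stay as the last step left them, time stands still between calls to the robot, and variables do not carry over. Pictures are saved under pics/ and viewed, at most 10 in all, crops included, and the job is handed in when it is done.

Besides the shell and the picture viewer there is one more tool, called after "Call:" as a command line: name --argument value ..., lists and objects as JSON in quotes. apply_moves: Moves the arm, as the interface text tells. Its arguments: {"type":"object","properties":{"steps":{"type":"array"}},"required":["steps"]}

```bash
mkdir -p pics
cat > h.py <<'E'
import numpy as np, cv2
from bench import *
def cloud(name):
    im,d=capture(name); p=camera_params(name); K=p["mtx"]; T=np.array(p["world_from_camera"])
    v,u=np.mgrid[:d.shape[0],:d.shape[1]]
    P=np.stack([(u-K[0][2])/K[0][0]*d,(v-K[1][2])/K[1][1]*d,d],-1)@T[:3,:3].T+T[:3,3]
    P[d==0]=np.nan
    return im,P
E
python3 - <<'E'
from h import *
s=observe(); print(s["ee_pos"],s["tcp_rot"],hold_point_z)
for c in("top","side"):
    im,P=cloud(c); np.savez(c+"0.npz",im=im,P=P); cv2.imwrite(f"pics/{c}0.png",im[:,:,::-1])
    print(c,np.array(camera_params(c)["world_from_camera"]).round(2).tolist())
    for t in("rack","station","nest","knob","head8_nozzles","head1_nozzle","square_rack","tip_box","bottle","jar","pipette"):
        print(t,[(np.round(r["point"],3).tolist(),round(r["conf"],2)) for r in look_for(c,t)[:2]])
E
```

```text
[ 0.17302335 -0.62593708  0.2302972 ] [-3.13974013e+00  1.50746629e-04  2.69813849e-01] -0.0187
top [[0.01, -0.99, 0.15, 0.26], [-1.0, -0.01, -0.01, 0.02], [0.01, -0.15, -0.99, 1.52], [0.0, 0.0, 0.0, 1.0]]
rack [([0.465, 0.309, 0.047], 0.74)]
station [([0.551, -0.056, 0.019], 0.63)]
nest [([0.583, -0.05, 0.038], 0.72)]
knob []
head8_nozzles [([0.639, 0.05, 0.172], 0.59)]
head1_nozzle [([0.675, -0.158, 0.161], 0.75)]
square_rack [([0.479, -0.338, 0.043], 0.6)]
tip_box [([0.686, 0.361, 0.055], 0.59)]
bottle [([0.636, -0.409, 0.1], 0.56)]
jar [([0.692, -0.336, 0.088], 0.73)]
pipette [([0.554, -0.052, 0.024], 0.65), ([0.566, 0.505, 0.021], 0.63)]
side [[-0.87, -0.26, 0.43, -0.08], [-0.5, 0.43, -0.75, 1.09], [0.01, -0.86, -0.51, 0.8], [0.0, 0.0, 0.0, 1.0]]
rack [([0.454, 0.326, 0.041], 0.96)]
station [([0.55, -0.018, 0.025], 0.94), ([0.688, -0.153, 0.149], 0.61)]
nest [([0.55, -0.049, 0.033], 0.85)]
knob []
head8_nozzles [([0.674, 0.069, 0.144], 0.96), ([0.326, 0.193, 0.005], 0.34)]
head1_nozzle [([0.689, -0.152, 0.149], 0.69), ([0.645, -0.401, 0.07], 0.28)]
square_rack [([0.47, -0.324, 0.039], 0.61)]
tip_box [([0.662, 0.382, 0.055], 0.86)]
bottle [([0.644, -0.4, 0.07], 0.88), ([0.552, -0.016, 0.024], 0.37)]
jar [([0.677, -0.329, 0.028], 0.43)]
pipette [([0.554, 0.51, 0.021], 0.71)]
```

View pics/top0.png

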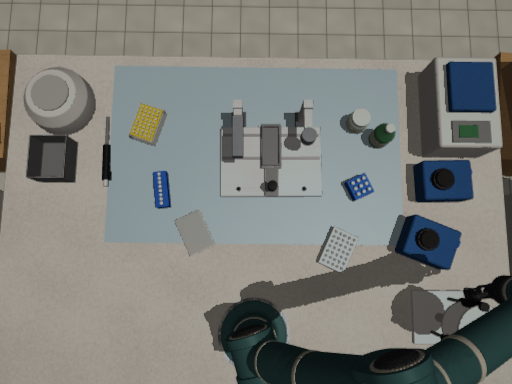

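View pics/side0.png

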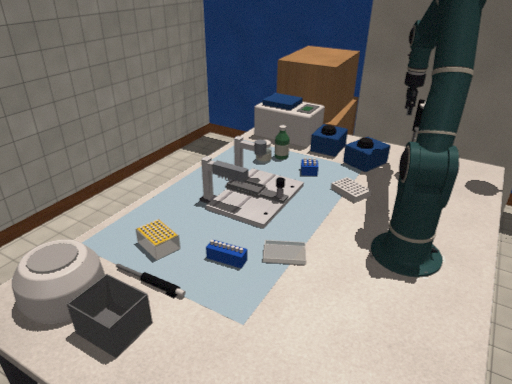

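The top view shows the rack at px (161,189), nest (270,145), knob (271,186), the eight-nozzle head at (238,130, the +y side) and the single head at (308,135). The side view agrees: rack at (227,253), knob at (280,187).

```bash
cat >> h.py <<'E'
def rect(XY):
    (c,(a,b),t)=cv2.minAreaRect((XY*1000).astype(np.float32))
    if a<b: a,b,t=b,a,t+90
    return np.round([c[0],c[1],a,b,(t+90)%180-90],1)
E
python3 - <<'E'
from h import *
A=[]
for c in("top","side"):
    f=np.load(c+"0.npz"); P=f["P"]; im=f["im"].astype(int); z=P[...,2]
    m=(abs(P[...,0]-.46)<.1)&(abs(P[...,1]-.315)<.09)&(z>.012)&(z<.08)
    mb=m&(im[...,2]-im[...,0]>40)
    print(c,"rack all",m.sum(),rect(P[m][:,:2]),"zpct",np.nanpercentile(z[m],[5,50,80,95,99]).round(4))
    mt=m&(z>.038)&(z<.065); print("  top",mt.sum(),rect(P[mt][:,:2]),P[mt].mean(0).round(4))
    A.append(P[m][:,:2])
    # knob
    R=(P[...,0]>.38)&(P[...,0]<.54)&(abs(P[...,1]+.04)<.12)
    k=R&(z>.07)&(z<.13); print("  knob",k.sum(),P[k].mean(0).round(4),rect(P[k][:,:2]),z[k].max())
    kt=R&(z>.1)&(z<.13); print("  knobtop",kt.sum(),P[kt].mean(0).round(4),rect(P[kt][:,:2]) if kt.sum()>4 else 0)
    s=(P[...,0]>.38)&(P[...,0]<.75)&(abs(P[...,1]+.04)<.22)&(z>.013)&(z<.027); print("  plate",s.sum(),rect(P[s][:,:2]),np.nanmedian(z[s]))
    n=(P[...,0]>.47)&(P[...,0]<.70)&(abs(P[...,1]+.05)<.06)&(z>.029)&(z<.055); print("  nest",n.sum(),rect(P[n][:,:2]),np.nanpercentile(z[n],[5,50,95]))
    h=(P[...,0]>.5)&(P[...,0]<.8)&(P[...,1]>-.01)&(P[...,1]<.12)&(z>.12)&(z<.2); print("  head8",h.sum(),rect(P[h][:,:2]),np.nanpercentile(z[h],[2,50,98]))
print("both",rect(np.vstack(A)))
T=np.load("top0.npz")["im"][90:210,140:330]; S=np.load("side0.npz")["im"][140:280,190:320]
cv2.imwrite("pics/c0.png",cv2.resize(T,None,fx=4,fy=4,interpolation=2)[:,:,::-1])
E
```

```text
top rack all 559 [441.1 298.  176.4  75.5  25.7] zpct [0.0211 0.0452 0.0502 0.0573 0.0606]
  top 481 [464.2 309.7 120.4  45.3   7.4] [0.4636 0.3087 0.0472]
  knob 85 [ 0.4701 -0.0552  0.1052] [470.4 -55.8  29.   28.7 -87.4] 0.11463765095903611
  knobtop 76 [ 0.4714 -0.0553  0.1068] [471.3 -55.7  29.   26.9 -87.4]
  plate 5065 [560.3 -22.5 403.6 353.2 -89.3] 0.020338673934470863
  nest 1035 [580.4 -53.6 217.6  95.1   2. ] [0.03034633 0.03572035 0.04723404]
  head8 631 [638.8  56.5 179.5  33.6   0.9] [0.13602448 0.17004943 0.17772965]
side rack all 690 [438.8 302.5 175.8  75.8  26.9] zpct [0.0144 0.0404 0.0445 0.0539 0.056 ]
  top 399 [461.8 313.5 119.9  48.5   7.9] [0.4573 0.3171 0.0449]
  knob 87 [ 0.4669 -0.0463  0.0926] [470.  -51.2  33.5  29.8 -63.7] 0.10533116703827583
  knobtop 32 [ 0.4689 -0.0517  0.1028] [469.6 -52.4  31.7  25.4 -62.8]
  plate 2278 [530.  -36.9 385.  354.7  81.9] 0.017325092308257573
  nest 445 [577.9 -50.5 215.1  69.6   1.7] [0.0293532  0.03273248 0.04246061]
  head8 688 [636.8  60.3 180.9  43.3  -1.1] [0.12557345 0.15549026 0.17143891]
both [440.1 300.1 176.4  80.1  25.7]
```

View pics/c0.png

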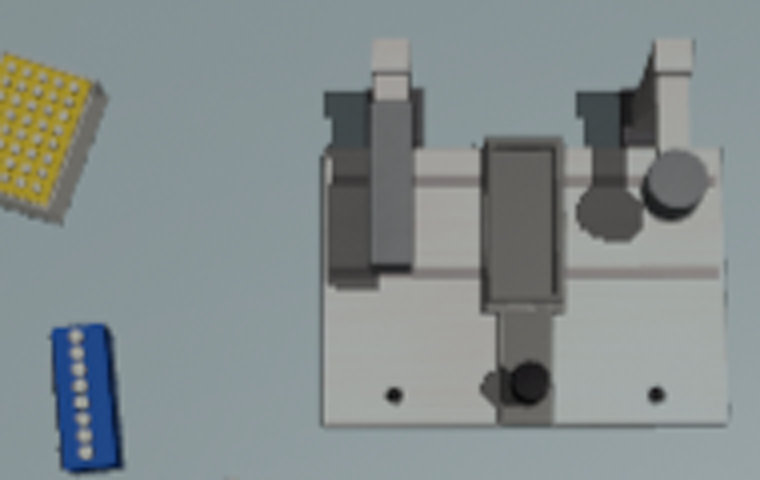

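```bash
cat >> h.py <<'E'
def pix2plane(name,uv,h):
    p=camera_params(name); K=np.array(p["mtx"]); T=np.array(p["world_from_camera"])
    r=T[:3,:3]@np.linalg.inv(K)@np.array([*uv,1.]); return T[:3,3]+r*(h-T[2,3])/r[2]
def deg(XY):
    v=cv2.fitLine((XY*1000).astype(np.float32),cv2.DIST_HUBER,0,.01,.01).ravel(); return round(float(np.degrees(np.arctan(v[1]/v[0]))),2)
E
python3 - <<'E'
from h import *
import h
for c in("top","side"):
    f=np.load(c+"0.npz"); P=f["P"]; im=f["im"].astype(int); z=P[...,2]
    w=(abs(P[...,0]-.46)<.07)&(abs(P[...,1]-.315)<.05)&(im[...,0]>120)&(z>.04)
    uv=np.argwhere(w)[:,::-1]
    X=np.array([pix2plane(c,q,.057)[:2] for q in uv]); print(c,"caps",len(X),X.mean(0).round(4),(X.min(0)+X.max(0))/2,deg(X))
    blue=(abs(P[...,0]-.46)<.1)&(abs(P[...,1]-.315)<.06)&(im[...,2]-im[...,0]>40)&(z>.036)
    m=(blue|w)
    if c=="top":print(" topmask",rect(np.array([pix2plane(c,q,.045)[:2] for q in np.argwhere(blue)[:,::-1]])))
# station yaw/pos from top picture features (crop px/4 + offset)
o=np.array([140,90]); g=lambda u,v,h_:pix2plane("top",np.array([u,v])/4+o-.375,h_)[:2].round(4)
print("holes",g(394,395,.02),g(656,395,.02))
print("plate corners",g(322,425,.02),g(728,425,.02),g(722,149,.02),g(325,149,.02))
print("nest wall outer",g(481,313,.044),g(563,313,.044),g(562,137,.044),g(485,137,.044))
print("knob",g(530,382,.106))
print("bar",g(371,272,.17),g(411,272,.17),g(411,98,.17),g(373,98,.17))
E
```

```text
top caps 55 [0.4636 0.3097] [0.4635102  0.30916871] 7.1
 topmask [463.8 308.7 119.6  45.1   7.3]
side caps 75 [0.4583 0.3138] [0.45460283 0.3126618 ] 7.09
holes [0.4717 0.0549] [ 0.4742 -0.165 ]
plate corners [0.4457 0.1147] [ 0.4495 -0.2252] [ 0.688  -0.2234] [0.6838 0.1171]
nest wall outer [ 0.538  -0.0169] [ 0.5388 -0.0851] [ 0.6899 -0.0843] [ 0.6891 -0.0192]
knob [ 0.4711 -0.0546]
bar [0.545  0.0704] [0.5454 0.0399] [0.6829 0.0417] [0.6825 0.0711]
```

Call:
apply_moves --steps '[{"translation": [3.1,3.5,1],"turn": 0,"claw": -1},{"translation": [6.2,7,2],"turn": 0,"claw": -1},{"translation": [9.3,10.6,3],"turn": -0.2,"claw": -1},{"translation": [12.5,14.2,4],"turn": -0.4,"claw": -1},{"translation": [15.7,17.7,5],"turn": -0.6,"claw": -1},{"translation": [18.8,21.3,5],"turn": -0.8,"claw": -1},{"translation": [22,24.8,5],"turn": -1,"claw": -1},{"translation": [25.1,28.4,5],"turn": -1,"claw": -1},{"translation": [28.2,32,5],"turn": -1,"claw": -1},{"translation": [31.4,35.5,5],"turn": -1,"claw": -1},{"translation": [34.5,39,5],"turn": -1,"claw": -1},{"translation": [36,43.5,5],"turn": -1,"claw": -1},{"translation": [35,48,5],"turn": -1,"claw": -1},{"translation": [34,52.7,5],"turn": -1,"claw": -1},{"translation": [33.2,57.4,5],"turn": -1,"claw": -1},{"translation": [32.4,62.1,5],"turn": -1,"claw": -1},{"translation": [31.6,66.8,5],"turn": -1,"claw": -1},{"translation": [30.8,71.5,5],"turn": -1,"claw": -1},{"translation": [30,76.2,5],"turn": -1,"claw": -1},{"translation": [29.5,80.8,5],"turn": -1,"claw": -1}]'

```text
time: 3.2
ee_pos: [0.4675, 0.1833, 0.2818]
tcp_rot: [3.141, -0.001, 0.13]
ft_force: [1.6, -1.3, 0.3]
grip_width: 0.0858
grip_force: 0.0
```

Call:
apply_moves --steps '[{"translation": [-0.2,4.5,0],"turn": 0,"claw": -1},{"translation": [-0.4,9,0],"turn": 0,"claw": -1},{"translation": [-0.5,12.8,-2],"turn": 0,"claw": -1},{"translation": [-0.5,12.8,-6],"turn": 0,"claw": -1},{"translation": [-0.5,12.8,-10],"turn": 0,"claw": -1},{"translation": [-0.5,12.8,-14],"turn": 0,"claw": -1},{"translation": [-0.5,12.8,-18],"turn": 0,"claw": -1},{"translation": [-0.5,12.8,-21],"turn": 0,"claw": -1},{"translation": [-0.5,12.8,-23.5],"turn": 0,"claw": -1},{"translation": [-0.5,12.8,-25.5],"turn": 0,"claw": -1},{"translation": [-0.5,12.8,-26.5],"turn": 0,"claw": -1},{"translation": [-0.5,12.8,-26.5],"turn": 0,"claw": -1}]'

```text
time: 4.4
ee_pos: [0.4626, 0.3091, 0.0152]
tcp_rot: [3.141, 0.002, 0.13]
ft_force: [-0.1, 0.4, -0.3]
grip_width: 0.0852
grip_force: 0.0
```

Run:
```python
from h import *
s=observe(); print(s["ee_pos"],s["ft_force"])
im,P=cloud("side"); cv2.imwrite("pics/s1.png",cv2.resize(im[140:300,170:340],None,fx=4,fy=3.5)[:,:,::-1])
```

```text
[0.46257521 0.30906829 0.0151895 ] [-0.11281935  0.3910525  -0.28360093]
```

View pics/s1.png

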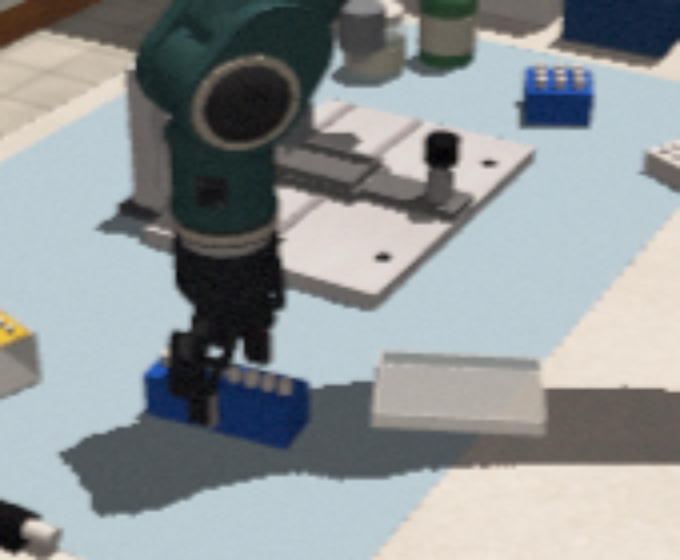

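The fingers (crop 195,390) straddle the rack (mid of near face 228,402), a little towards its far end, which is fine. I'll close, lift and measure.

Call:
apply_moves --steps '[{"translation": [0,0,0],"turn": 0,"claw": 1},{"translation": [0,0,0],"turn": 0,"claw": 1},{"translation": [0,0,0],"turn": 0,"claw": 1},{"translation": [0,0,0],"turn": 0,"claw": 1},{"translation": [0,0,0],"turn": 0,"claw": 1},{"translation": [0,0,0],"turn": 0,"claw": 1},{"translation": [0,0,0],"turn": 0,"claw": 1},{"translation": [0,0,0],"turn": 0,"claw": 1}]'

```text
time: 5.25
ee_pos: [0.464, 0.3101, 0.0175]
tcp_rot: [-3.141, -0.002, 0.13]
ft_force: [-0.2, -0.9, 5.7]
grip_width: 0.0434
grip_force: 62.6
```

Call:
apply_moves --steps '[{"translation": [0,0,1],"turn": 0,"claw": 1},{"translation": [0,0,3],"turn": 0,"claw": 1},{"translation": [0,0,6],"turn": 0,"claw": 1},{"translation": [0,0,10],"turn": 0,"claw": 1},{"translation": [0,0,14],"turn": -0.2,"claw": 1},{"translation": [0,0,18],"turn": -0.4,"claw": 1},{"translation": [0,0,21.5],"turn": -0.6,"claw": 1},{"translation": [0,0,23.5],"turn": -0.85,"claw": 1},{"translation": [0,0,24],"turn": -0.85,"claw": 1},{"translation": [0,0,24],"turn": -0.85,"claw": 1}]'

```text
time: 6.25
ee_pos: [0.4631, 0.3093, 0.2567]
tcp_rot: [3.142, -0.001, 0.012]
ft_force: [1.3, -0.5, -1.0]
grip_width: 0.0432
grip_force: 61.7
```

Run:
```python
from h import *
s=observe(); e=s["ee_pos"]; print(e,s["tcp_rot"],s["ft_force"],s["grip_width"])
for c in("side","top"):
    im,P=cloud(c); np.savez(c+"1.npz",im=im,P=P)
    i=im.astype(int); z=P[...,2]
    b=(abs(P[...,0]-e[0])<.12)&(abs(P[...,1]-e[1])<.1)&(z>.2)&(z<.34)&(i[...,2]-i[...,0]>35)&(i[...,2]>i[...,1]+30)
    Q=P[b]; print(c,b.sum(),rect(Q[:,:2]) if b.sum()>5 else 0, np.percentile(Q,[1,50,99],axis=0).round(4).tolist() if b.sum()>5 else 0)
    if c=="side": cv2.imwrite("pics/s2.png",cv2.resize(im[90:270,130:340],None,fx=3.5,fy=3.3)[:,:,::-1])
    print([(np.round(r["point"],3),r["conf"]) for r in look_for(c,"rack")[:2]])
```

```text
[0.46311763 0.3092972  0.25669705] [ 3.14157937e+00 -8.91904786e-04  1.21358276e-02] [ 1.2609338  -0.4560812  -1.03397805] 0.043185608789900444
side 584 [461.4 312.4 122.7  45.    1.1] [[0.4016, 0.2949, 0.2405], [0.4378, 0.3304, 0.2649], [0.5195, 0.3344, 0.2829]]
[(array([0.438, 0.331, 0.268]), 0.96)]
top 59 [514.2 292.7  34.6  15.7  45.9] [[0.4968, 0.2852, 0.2591], [0.5117, 0.2906, 0.2808], [0.5208, 0.3085, 0.2874]]
[(array([ 0.583, -0.056,  0.034]), 0.7)]
```

View pics/s2.png

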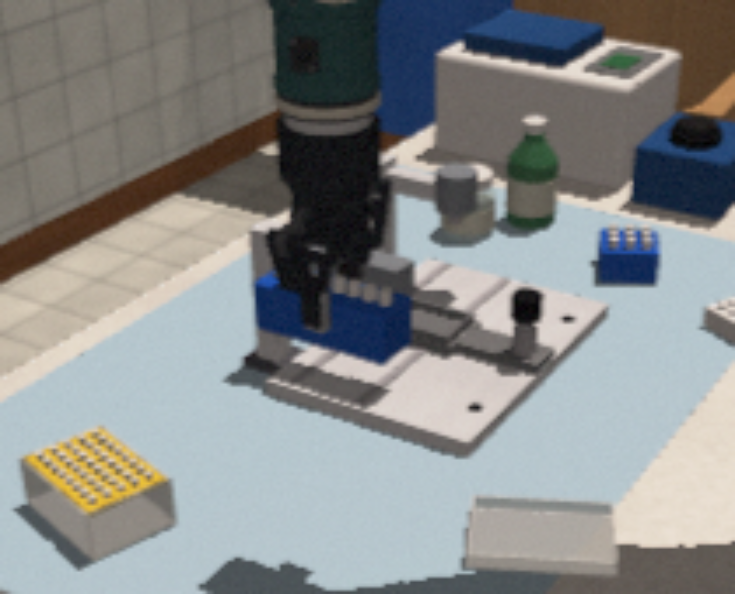

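The rack is held level, spanning crop (257–410, 275–355), with the grasp near its middle. Next I carry it above the nest.

Call:
apply_moves --steps '[{"translation": [1.5,-3.5,0.5],"turn": 0,"claw": 1},{"translation": [3.4,-8,0.5],"turn": 0,"claw": 1},{"translation": [5.3,-12.5,0.5],"turn": 0,"claw": 1},{"translation": [7.2,-17,0.5],"turn": 0,"claw": 1},{"translation": [9.1,-21.5,0.5],"turn": 0,"claw": 1},{"translation": [11,-26,0.5],"turn": 0,"claw": 1},{"translation": [12.9,-30.5,0.5],"turn": 0,"claw": 1},{"translation": [14.5,-34,0.5],"turn": 0,"claw": 1},{"translation": [15.2,-36,0],"turn": 0,"claw": 1},{"translation": [15.4,-36.4,0],"turn": 0,"claw": 1},{"translation": [15.4,-36.4,-2],"turn": 0,"claw": 1},{"translation": [15.4,-36.4,-5],"turn": 0,"claw": 1},{"translation": [15.4,-36.4,-8],"turn": 0,"claw": 1},{"translation": [15.4,-36.4,-11],"turn": 0,"claw": 1},{"translation": [15.4,-36.4,-14],"turn": 0,"claw": 1},{"translation": [15.4,-36.4,-16.5],"turn": 0,"claw": 1},{"translation": [15.4,-36.4,-18],"turn": 0,"claw": 1},{"translation": [15.4,-36.4,-18],"turn": 0,"claw": 1},{"translation": [15.4,-36.4,-18],"turn": 0,"claw": 1}]'

```text
time: 8.35
ee_pos: [0.6176, -0.0537, 0.0768]
tcp_rot: [-3.141, -0.0, 0.012]
ft_force: [0.6, 0.4, -0.2]
grip_width: 0.043
grip_force: 61.6
```

Run:
```python
from h import *
s=observe(); e=s["ee_pos"]; print(e,s["tcp_rot"],s["ft_force"],s["grip_width"])
im,P=cloud("side"); np.savez("side2.npz",im=im,P=P); i=im.astype(int); z=P[...,2]
b=(abs(P[...,0]-e[0])<.12)&(abs(P[...,1]-e[1])<.08)&(z>.045)&(z<.15)&(i[...,2]-i[...,0]>30)&(i[...,2]>i[...,1]+25)
Q=P[b]; print(b.sum(),rect(Q[:,:2]), np.percentile(Q,[1,50,99],axis=0).round(4).tolist())
cv2.imwrite("pics/s3.png",cv2.resize(im[110:230,190:320],None,fx=6,fy=5)[:,:,::-1])
```

```text
[ 0.61760392 -0.05366606  0.07679131] [-3.14116454e+00 -4.54965930e-04  1.23158103e-02] [ 0.59047666  0.37950141 -0.18089982] 0.04302345971464543
175 [576.8 -40.5  60.3  38.8  33.3] [[0.5541, -0.0686, 0.0576], [0.5684, -0.0345, 0.0862], [0.6021, -0.0274, 0.1058]]
```

View pics/s3.png

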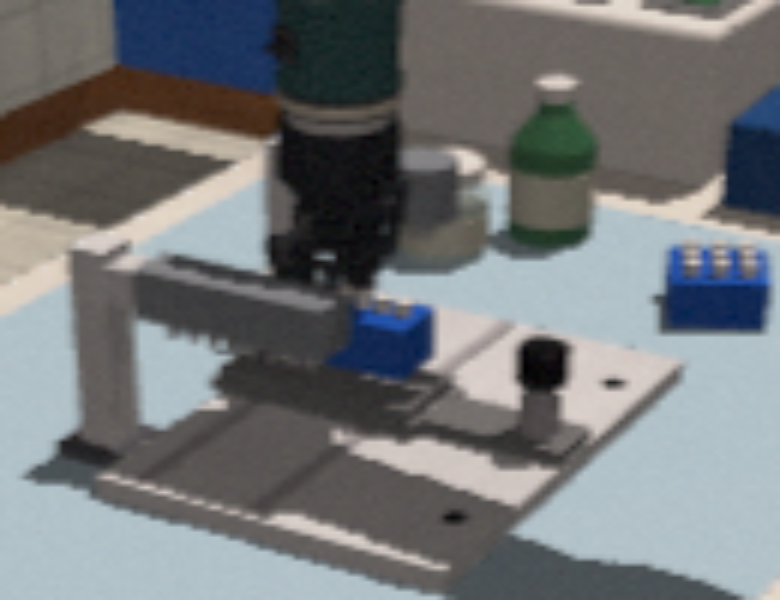

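The rack's front end (crop 430,340) sits over the front of the nest (440,380) and agrees with the numbers, so I lower it slowly.

Call:
apply_moves --steps '[{"translation": [0,0,-0.5],"turn": 0,"claw": 1},{"translation": [0,0,-1],"turn": 0,"claw": 1},{"translation": [0,0,-1.4],"turn": 0,"claw": 1},{"translation": [0,0,-1.8],"turn": 0,"claw": 1},{"translation": [0,0,-2.1],"turn": 0,"claw": 1},{"translation": [0,0,-2.3],"turn": 0,"claw": 1},{"translation": [0,0,-2.3],"turn": 0,"claw": 1}]'

```text
time: 9.1
ee_pos: [0.617, -0.0545, 0.0529]
tcp_rot: [-3.142, 0.001, 0.011]
ft_force: [-0.5, 0.0, -1.6]
grip_width: 0.0429
grip_force: 61.6
```

Call:
apply_moves --steps '[{"translation": [0,0,-0.1],"turn": 0,"claw": 1},{"translation": [0,0,-0.2],"turn": 0,"claw": 1},{"translation": [0,0,-0.3],"turn": 0,"claw": 1},{"translation": [0,0,-0.3],"turn": 0,"claw": 1}]'

```text
time: 9.5
ee_pos: [0.6174, -0.0545, 0.0515]
tcp_rot: [3.141, -0.0, 0.011]
ft_force: [-3.9, -0.7, 6.8]
grip_width: 0.0428
grip_force: 62.6
```

Contact comes at the floor height (not the wall's). Releasing and rising.

Call:
apply_moves --steps '[{"translation": [0,0,0],"turn": 0,"claw": -0.4},{"translation": [0,0,0],"turn": 0,"claw": -0.7},{"translation": [0,0,0],"turn": 0,"claw": -1},{"translation": [0,0,0],"turn": 0,"claw": -1},{"translation": [0,0,0],"turn": 0,"claw": -1},{"translation": [0,0,0],"turn": 0,"claw": -1},{"translation": [0,0,1],"turn": 0,"claw": -1},{"translation": [0,0,3],"turn": 0,"claw": -1},{"translation": [0,0,6],"turn": 0,"claw": -1},{"translation": [0,0,10],"turn": 0,"claw": -1},{"translation": [0,0,14],"turn": 0,"claw": -1},{"translation": [-5,0,14],"turn": 0,"claw": -1},{"translation": [-10,0,14],"turn": 0,"claw": -1},{"translation": [-14.5,0,14],"turn": 0,"claw": -1},{"translation": [-14.5,0,14],"turn": 0,"claw": -1}]'

```text
time: 11.0
ee_pos: [0.4658, -0.0548, 0.1901]
tcp_rot: [3.14, 0.005, 0.011]
ft_force: [0.4, 0.5, -0.0]
grip_width: 0.0852
grip_force: 0.0
```

Run:
```python
from h import *
s=observe(); e=s["ee_pos"]; print(e,s["tcp_rot"],s["ft_force"],s["grip_width"])
im,P=cloud("side"); np.savez("side3.npz",im=im,P=P); i=im.astype(int); z=P[...,2]
b=(abs(P[...,0]-.616)<.1)&(abs(P[...,1]+.054)<.06)&(z>.045)&(z<.12)&(i[...,2]-i[...,0]>30)&(i[...,2]>i[...,1]+25)
Q=P[b]; print(b.sum(), np.percentile(Q,[1,50,99],axis=0).round(4).tolist())
k=(abs(P[...,0]-.47)<.04)&(abs(P[...,1]+.054)<.04)&(z>.07)&(z<.112); print("knob",k.sum(),P[k].mean(0),rect(P[k][:,:2]),z[k].max())
cv2.imwrite("pics/s4.png",cv2.resize(im[110:230,190:320],None,fx=6,fy=5)[:,:,::-1])
```

```text
[ 0.46580772 -0.05479257  0.19010859] [3.13951066 0.0054037  0.01118781] [ 0.39647976  0.50236912 -0.02663664] 0.08523195742766095
174 [[0.5542, -0.0717, 0.0454], [0.5754, -0.0346, 0.0626], [0.6613, -0.0286, 0.0794]]
knob 87 [ 0.46695167 -0.04634818  0.0925218 ] [468.8 -51.3  32.2  31.2 -81.9] 0.10546318773141605
```

View pics/s4.png

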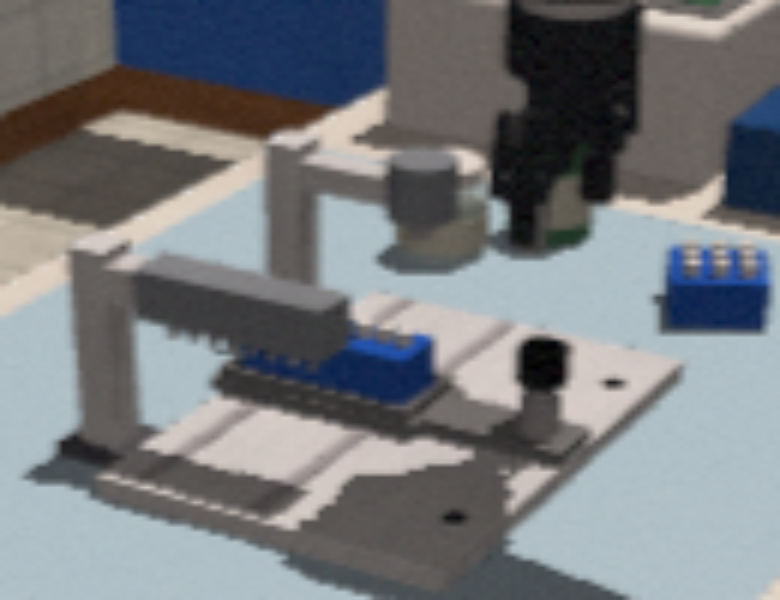

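The rack stands in the nest (crop 430,350), with its top measured at 79 mm. Now I pinch the knob at crop (543,362).

Call:
apply_moves --steps '[{"translation": [0,0,0],"turn": 0,"claw": -1},{"translation": [0,0,-3],"turn": 0,"claw": -1},{"translation": [0,0,-6],"turn": 0,"claw": -1},{"translation": [0,0,-9],"turn": 0,"claw": -1},{"translation": [0,0,-10.7],"turn": 0,"claw": -1},{"translation": [0,0,-11.4],"turn": 0,"claw": -1},{"translation": [0,0,-11.4],"turn": 0,"claw": 1},{"translation": [0,0,-11.4],"turn": 0,"claw": 1},{"translation": [0,0,-11.4],"turn": 0,"claw": 1},{"translation": [0,0,-11.4],"turn": 0,"claw": 1},{"translation": [0,0,-11.4],"turn": 0,"claw": 1},{"translation": [0,0,-11.4],"turn": 0,"claw": 1},{"translation": [0,0,-11.4],"turn": 0,"claw": 1},{"translation": [0,0,-11.4],"turn": 0,"claw": 1}]'

```text
time: 12.45
ee_pos: [0.4731, -0.0546, 0.0775]
tcp_rot: [3.141, -0.002, 0.011]
ft_force: [-1.5, 0.1, 6.0]
grip_width: 0.0303
grip_force: 58.9
```

Call:
apply_moves --steps '[{"translation": [0,0,0.4],"turn": 0,"claw": 1},{"translation": [0,0,0.8],"turn": 0,"claw": 1},{"translation": [0,0,1.2],"turn": 0,"claw": 1},{"translation": [0,0,1.6],"turn": 0,"claw": 1},{"translation": [0,0,1.8],"turn": 0,"claw": 1},{"translation": [0,0,1.8],"turn": 0,"claw": 1},{"translation": [0,0,1.8],"turn": 0,"claw": 1}]'

```text
time: 13.15
ee_pos: [0.473, -0.0546, 0.0944]
tcp_rot: [-3.141, -0.002, 0.011]
ft_force: [6.1, 0.4, -9.1]
grip_width: 0.0304
grip_force: 60.0
```

Call:
apply_moves --steps '[{"translation": [0,0.3,1.8],"turn": 0,"claw": 1},{"translation": [0,0.9,1.8],"turn": 0,"claw": 1},{"translation": [0,1.8,1.8],"turn": 0,"claw": 1},{"translation": [0,2.9,1.8],"turn": 0,"claw": 1},{"translation": [-0.1,4.1,1.8],"turn": 0,"claw": 1},{"translation": [-0.1,5.3,1.8],"turn": 0,"claw": 1},{"translation": [-0.1,6.5,1.8],"turn": 0,"claw": 1},{"translation": [-0.1,7.7,1.8],"turn": 0,"claw": 1},{"translation": [-0.1,8.8,1.8],"turn": 0,"claw": 1},{"translation": [-0.1,9.7,1.8],"turn": 0,"claw": 1},{"translation": [-0.1,10.4,1.8],"turn": 0,"claw": 1},{"translation": [-0.1,10.8,1.8],"turn": 0,"claw": 1},{"translation": [-0.1,11,1.8],"turn": 0,"claw": 1},{"translation": [-0.1,11,1.8],"turn": 0,"claw": 1},{"translation": [-0.1,11,1.8],"turn": 0,"claw": 1}]'

```text
time: 14.65
ee_pos: [0.4667, 0.0548, 0.1091]
tcp_rot: [3.141, 0.01, 0.011]
ft_force: [2.1, -0.1, -25.6]
grip_width: 0.0295
grip_force: 64.2
```

I raised the tool an extra 18 mm by mistake, because shifts count from the pose commanded at the start of each call. The pads have slipped up the knob, so I'll check where it stands.

Run:
```python
from h import *
print(observe()["ft_force"],observe()["ee_pos"])
im,P=cloud("side"); i=im.astype(int); z=P[...,2]
b=(abs(P[...,0]-.6)<.1)&(abs(P[...,1]-.05)<.1)&(z>.045)&(z<.12)&(i[...,2]-i[...,0]>30)&(i[...,2]>i[...,1]+25)
Q=P[b]; print(b.sum(), np.percentile(Q,[1,50,99],axis=0).round(4).tolist())
cv2.imwrite("pics/s5.png",cv2.resize(im[110:230,190:320],None,fx=6,fy=5)[:,:,::-1])
```

```text
[  2.13009102  -0.12782979 -25.55917219] [0.46673358 0.05480859 0.10907986]
335 [[0.5536, 0.0392, 0.0459], [0.6014, 0.0749, 0.067], [0.6719, 0.0809, 0.0796]]
```

View pics/s5.png

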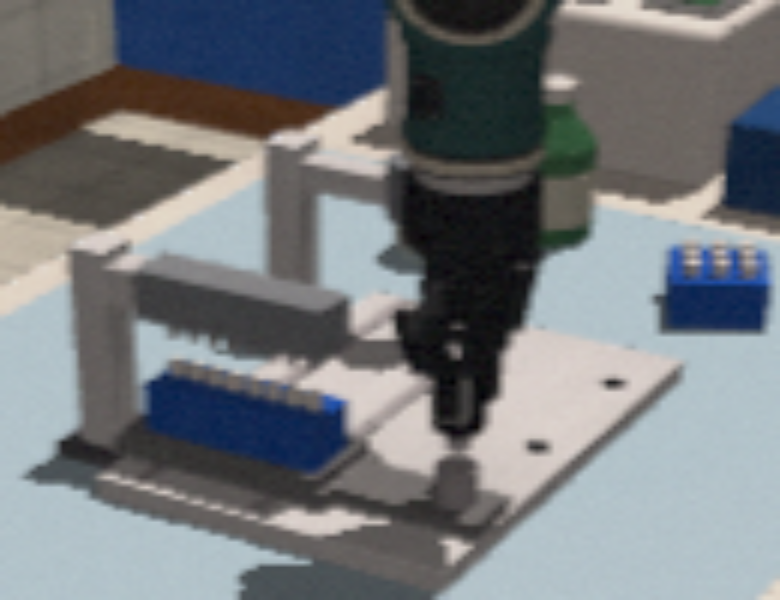

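The shuttle and rack came along (rack at crop 245,415, shifted 109.5 mm) and the knob is still held. I lower it into the hole, then open and back off upwards.

Call:
apply_moves --steps '[{"translation": [0,0,-0.5],"turn": 0,"claw": 1},{"translation": [0,0,-1],"turn": 0,"claw": 1},{"translation": [0,0,-1.4],"turn": 0,"claw": 1},{"translation": [0,0,-1.8],"turn": 0,"claw": 1},{"translation": [0,0,-1.8],"turn": 0,"claw": 1},{"translation": [0,0,-1.8],"turn": 0,"claw": 0},{"translation": [0,0,-1.8],"turn": 0,"claw": -1},{"translation": [0,0,-1.8],"turn": 0,"claw": -1},{"translation": [0,0,-1.8],"turn": 0,"claw": -1},{"translation": [0,0,-1.8],"turn": 0,"claw": -1},{"translation": [0,0,-1.8],"turn": 0,"claw": -1},{"translation": [0,0,2],"turn": 0,"claw": -1},{"translation": [0,0,6],"turn": 0,"claw": -1},{"translation": [0,0,10],"turn": 0,"claw": -1},{"translation": [-2,-4,12],"turn": 0,"claw": -1},{"translation": [-2,-9,12],"turn": 0,"claw": -1},{"translation": [-2,-14,12],"turn": 0,"claw": -1},{"translation": [-2,-14,12],"turn": 0,"claw": -1},{"translation": [-2,-14,12],"turn": 0,"claw": -1}]'

```text
time: 16.6
ee_pos: [0.451, -0.0855, 0.2323]
tcp_rot: [-3.141, 0.0, 0.008]
ft_force: [-0.5, 0.8, 0.4]
grip_width: 0.0852
grip_force: 0.0
```

Run:
```python
from h import *
s=observe(); print(s["ft_force"],s["ee_pos"],s["time"])
im,P=cloud("side"); i=im.astype(int); z=P[...,2]
b=(abs(P[...,0]-.6)<.1)&(abs(P[...,1]-.05)<.1)&(z>.045)&(z<.12)&(i[...,2]-i[...,0]>30)&(i[...,2]>i[...,1]+25)
Q=P[b]; print(b.sum(), np.percentile(Q,[1,50,99],axis=0).round(4).tolist())
k=(abs(P[...,0]-.47)<.04)&(abs(P[...,1]-.056)<.05)&(z>.07)&(z<.135); print("knob",k.sum(),P[k].mean(0),rect(P[k][:,:2]),z[k].max())
cv2.imwrite("pics/s6.png",cv2.resize(im[110:230,190:320],None,fx=6,fy=5)[:,:,::-1])
```

```text
[-0.50035332  0.79486518  0.44481413] [ 0.45100193 -0.08545109  0.2322888 ] 16.6
326 [[0.553, 0.0412, 0.0456], [0.6003, 0.0747, 0.0664], [0.6716, 0.0807, 0.0786]]
knob 95 [0.46557653 0.06307161 0.09326294] [468.   59.8  28.   27.7 -47.6] 0.10605027600591699
```

View pics/s6.png

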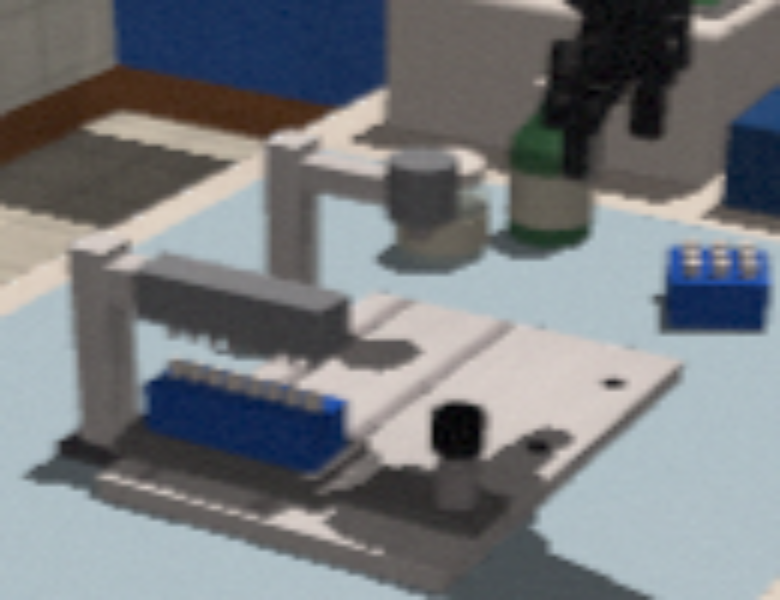

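The knob (crop 457,430) is fully down, its top at 106 mm as at rest and shifted 110 mm. The rack is upright under the eight-nozzle head.

```bash
python3 -c "
from bench import *
print(finish_job())"
```

```text
the job is handed in; nothing more can be done
None
```

The job is handed in, result not reported: the rack measured seated in the nest, the shuttle shifted 110 mm under the eight-nozzle head with the plunger down, despite my pulling the knob about 18 mm too far during the slide so that the fingers slipped on it.

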